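Load the kiln rack in reverse order from the ware board

TASK

Move the four bisque pieces from the wooden ware board to the clay discs of the kiln rack beside it, one on each disc and well centred, in the reverse of their order: the piece now at the left end of the board goes to the right end of the rack, the second from the left to second from the right, and so on. The bare bisque is fragile: keep every piece upright and set it down on its disc gently, never dropping it.

Things in the scene. Friction and masses are not known exactly. Their poses are not given: they have to be found in the camera images.
- vase: Unglazed cream bisque; origin at the centre of its underside, z up. Bud vase, 95 tall: foot 42 across, widest 49 across from 22 to 52 above the foot, then a narrow 22 neck and a 32 lip. Round about z. About 0.13 kg. Sizes in mm.
- jug: Unglazed cream bisque; origin at the centre of its underside, z up. Small open jug, 72 tall: foot 44 across, body 54 across from 16 to 50 above the foot, mouth 48. One loop handle towards its +y, reaching 42 from the axis, at heights 17 to 62; small pouring lip towards its -y, reaching 34. Its handle starts roughly along the row, to the left as the robot sees it (+y). About 0.13 kg. Sizes in mm.
- goblet: Unglazed cream bisque; origin at the centre of its underside, z up. Stemmed open goblet, 70 tall: foot 46 across, stem 16 across, cup 52 across from 39 to 70 above the foot. Round about z. About 0.11 kg. Sizes in mm.
- jar: Unglazed cream bisque; origin at the centre of its underside, z up. Squat lidded jar, lid made in one with it, 74 tall: foot 50 across, body 58 to 60 across from 12 to 46 above the foot, domed lid with a 20 knob on top. Round about z. About 0.16 kg. Sizes in mm.
- bat_vase: Grey plaster disc, 66 mm across, 8 mm thick, fixed on the ware board; the one on which the vase stands at the start, so it keeps that piece's first place in the row. All four discs are alike. Origin at the centre of its underside.
- bat_jug: Grey plaster disc, 66 mm across, 8 mm thick, fixed on the ware board; the one on which the jug stands at the start, so it keeps that piece's first place in the row. All four discs are alike. Origin at the centre of its underside.
- bat_goblet: Grey plaster disc, 66 mm across, 8 mm thick, fixed on the ware board; the one on which the goblet stands at the start, so it keeps that piece's first place in the row. All four discs are alike. Origin at the centre of its underside.
- bat_jar: Grey plaster disc, 66 mm across, 8 mm thick, fixed on the ware board; the one on which the jar stands at the start, so it keeps that piece's first place in the row. All four discs are alike. Origin at the centre of its underside.
- board: Starting rack, fixed: brown wooden ware board, 120 (x) by 330 (y) mm, its top 36 mm above its origin, which is at the table under its centre. Its row runs along its y: four places at y = -120, -40, 40 and 120 mm (x = 0), each with one plaster disc whose top is 44 mm above the table. +y is to the left as the robot sees it.
- kiln_rack: Target rack, fixed: dark grey kiln slab on short white props, 120 (x) by 330 (y) mm, origin at the table under its centre. Its row runs along its y: four raised red-brown clay setter discs, 68 mm across, centred at x = 0, y = -120, -40, 40 and 120 mm, tops 40 mm above the origin. +y is to the left as the robot sees it. It stands beside the ware board, on either side of it.

How it is judged:
At the end, for the whole second after the job is handed in: Every piece stands at rest and upright (0.1 rad) on the kiln rack at the mirror of its starting place (board y -120, -40, 40, 120 mm becomes rack y 120, 40, -40, -120 mm), within 12 mm of the disc's centre along each rack axis, foot on the disc (height within 5 mm) (((y of bat_vase in the frame of board between -0.14 and -0.1 m and y of vase in the frame of kiln_rack between 0.108 and 0.132 m) or (y of bat_vase in the frame of board between -0.06 and -0.02 m and y of vase in the frame of kiln_rack between 0.028 and 0.052 m) or (y of bat_vase in the frame of board between 0.02 and 0.06 m and y of vase in the frame of kiln_rack between -0.052 and -0.028 m) or (y of bat_vase in the frame of board between 0.1 and 0.14 m and y of vase in the frame of kiln_rack between -0.132 and -0.108 m)) and x of vase in the frame of kiln_rack between -0.012 and 0.012 m and z of vase in the frame of kiln_rack between 0.035 and 0.045 m and angle between each of vase, jug, goblet, jar's own z axis and vertical below 0.1 rad and linear speed of each of vase, jug, goblet, jar below 0.02 m/s and angular speed of each of vase, jug, goblet, jar below 0.2 rad/s and ((y of bat_jug in the frame of board between -0.14 and -0.1 m and y of jug in the frame of kiln_rack between 0.108 and 0.132 m) or (y of bat_jug in the frame of board between -0.06 and -0.02 m and y of jug in the frame of kiln_rack between 0.028 and 0.052 m) or (y of bat_jug in the frame of board between 0.02 and 0.06 m and y of jug in the frame of kiln_rack between -0.052 and -0.028 m) or (y of bat_jug in the frame of board between 0.1 and 0.14 m and y of jug in the frame of kiln_rack between -0.132 and -0.108 m)) and x of jug in the frame of kiln_rack between -0.012 and 0.012 m and z of jug in the frame of kiln_rack between 0.035 and 0.045 m and ((y of bat_goblet in the frame of board between -0.14 and -0.1 m and y of goblet in the frame of kiln_rack between 0.108 and 0.132 m) or (y of bat_goblet in the frame of board between -0.06 and -0.02 m and y of goblet in the frame of kiln_rack between 0.028 and 0.052 m) or (y of bat_goblet in the frame of board between 0.02 and 0.06 m and y of goblet in the frame of kiln_rack between -0.052 and -0.028 m) or (y of bat_goblet in the frame of board between 0.1 and 0.14 m and y of goblet in the frame of kiln_rack between -0.132 and -0.108 m)) and x of goblet in the frame of kiln_rack between -0.012 and 0.012 m and z of goblet in the frame of kiln_rack between 0.035 and 0.045 m and ((y of bat_jar in the frame of board between -0.14 and -0.1 m and y of jar in the frame of kiln_rack between 0.108 and 0.132 m) or (y of bat_jar in the frame of board between -0.06 and -0.02 m and y of jar in the frame of kiln_rack between 0.028 and 0.052 m) or (y of bat_jar in the frame of board between 0.02 and 0.06 m and y of jar in the frame of kiln_rack between -0.052 and -0.028 m) or (y of bat_jar in the frame of board between 0.1 and 0.14 m and y of jar in the frame of kiln_rack between -0.132 and -0.108 m)) and x of jar in the frame of kiln_rack between -0.012 and 0.012 m and z of jar in the frame of kiln_rack between 0.035 and 0.045 m); the robot touches nothing.
It fails at once if a piece is tipped over (angle between any of vase, jug, goblet, jar's own z axis and vertical above 0.6 rad).
It fails at once if a piece is dropped (falls free faster than 0.5 m/s) ((contact force between vase and anything else below 0.05 N and linear speed of vase above 0.5 m/s) or (contact force between jug and anything else below 0.05 N and linear speed of jug above 0.5 m/s) or (contact force between goblet and anything else below 0.05 N and linear speed of goblet above 0.5 m/s) or (contact force between jar and anything else below 0.05 N and linear speed of jar above 0.5 m/s)).
It also fails if it takes over 112 s, if anything falls off the work surface, if the arm or the gripper's body presses on something with over 40 N, if the wrist force passes 120 N, or if a joint passes its speed limit or range.

ROBOT

A 7-joint arm with a two-finger parallel gripper is mounted at the origin on the work surface. World frame = base frame: x ahead of the robot, y to its left, z up, the work surface at z = 0. Lengths are in m, angles in rad, forces in N, time in s.
With the tool pointing down it reaches from about 0.35 to 0.9 m from the base axis. Payload 8.1 kg.
Tool frame: the origin (TCP) lies midway between the tips of the shut fingers; the grasp point (between the pads) lies 19 mm behind it; z points along the fingers, y is the line along which they close (so a half turn about z gives the same grasp; the last joint's range is limited). The gripper opens to 92 mm and grips with 3 to 60 N. Pads are 19 mm wide; open, the fingers measure 130 mm over their backs; the gripper's body (75 mm by 190 mm) begins 47 mm behind the grasp point.
Start: joints at [-1.356, 0.434, 0.025, 1.573, -0.012, 1.134, -0.075], TCP at [0.195, 0.594, 0.227] pointing down, gripper open.
Joint ranges: [-2.62, 2.62], [-0.44, 2.09], [-1.27, 1.32], [0.08, 2.57], [-1.32, 4.46], [0.12, 2], [-2.74, 2.74]. Speed limits (rad/s): [2.22, 2.22, 3.01, 3.01, 3.14, 3.14, 3.14].

INTERFACE

Orientations are given as a rotation vector (axis times angle).
In Python, from cell import arm gives the robot as it stands.
- The arm moves only by the tool move_arm, never from a script. Its argument "motion" is a list of rows, each an object of numbers: "tx", "ty", "tz": the shift along the tool's x, y, z normalised to -1 to 1, where 1 is 1000 mm; "twist": the turn about the tool's z normalised to -1 to 1, where 1 is pi/2 rad. In form: [{"tx": .., "ty": .., "tz": .., "twist": ..}, ...]. A call has 1 to 12 rows; each row shifts and turns the commanded pose from where the row before left it, along the tool's axes as they then stand; what a row does not reach is not made up. A row lasts 1/10 s, in which the tool goes at most 50 mm and 8.59 degrees, less where a joint would pass 70% of its speed; a pose out of reach is approached as far as the arm can. A call with a number of a shift or a turn outside -1 to 1 is refused whole. A call with a gripper value outside its range is refused whole. "gripper" is the gripper's target within -1 to 1 (shut at 1, half-way at 0, fully open at -1), set as the call begins (left out, the last holds). The fingers move at their own pace and stop on an object; "squeeze" is the grip in N (left out, the last holds). Time passes only in rows, so rows that do not move let the fingers close. It gives the time, the measured TCP pose, the force, the opening and the grip force at its end, in the units of the state.
- arm.observe(): the state, without advancing time (a new reading comes with each control period).
- arm.get_image(name): name is "side" or "top"; returns the picture (420x560x3 uint8, red, green, blue); there is no depth.
- arm.calibration(name): a dict with "K" (3x3 intrinsics, pixels), "T" (4x4, takes a point from camera to world coordinates). Camera axes: x right, y down, z forward; pixel columns grow to the right and rows downward; lengths in m; the calibration is good to about 2 mm. A picture is of the moment at which its call begins. calibration takes no time and is no camera call.
- arm.sign_off(): hands the job in; it is judged then, once.
Trained networks look in the newest picture that a camera, given by its name, has taken for a name from the list of things; names that differ only in an ending like _2 or _b are one class to them, and where a whole thing is asked for, a point or a joint stands for the part that bears it (a point fixed in the world has none). Each returns a list of dicts, best first, with "conf" (0 to 1); they miss things now and then, are a little off and sometimes report something else, mostly with a low value. They report only what shows in the picture. A call takes as long as a camera call.
- arm.look_for(camera, query): "point" ([column, row] as shares, 0 to 1, of the picture: columns of its width, rows of its height, amid what is visible of it).
- arm.regions_of(camera, query): "region" (420x560 bool, what is visible of it) and "point" ([column, row] as shares, 0 to 1, of the picture: columns of its width, rows of its height, amid what is visible of it).
- arm.place_of(camera, query): "point" ([column, row] as shares, 0 to 1, of the picture: columns of its width, rows of its height: a listed point, or the origin of a listed thing).
The state is a dict: "clock": time; "joints": joint angles; "dq": joint speeds; "joint_efforts": joint torques, N m; "position": TCP position; "ee_rot": TCP orientation; "force": force on the tool from outside, world axes, zero at the start; "ft_torque": the same for the moment, N m; "width": opening from 0.0 (shut) to 1.0 (fully open); "gripper_force": force on a finger pad.
Only numpy, scipy, OpenCV 4.12 (cv2) and the standard library are available. Lean on these libraries where they do the work, as an engineer would, in place of code of your own. Each camera call takes 0.05 s, during which the arm holds its last target. There are 200 camera calls.

## Working session

There is one attempt and no reset: what is moved stays moved. The work goes in short steps, Python scripts to look and compute and a tool call to move; the robot and the scene stay as the last step left them, time stands still between calls to the robot, and variables do not carry over. Pictures are saved under pics/ and viewed, at most 14 in all, crops included, and the job is handed in when it is done.

Besides the shell and the picture viewer there is one more tool, called after ">>>" as name(argument=value, ...), one argument or row to a line, values as JSON. move_arm: Moves the arm, as the interface text tells. Scaled input: -1 to 1 covers 1000 mm each way for a shift and pi/2 rad each way for a turn. Its arguments: {"type":"object","properties":{"motion":{"type":"array","items":{"type":"object","properties":{"tx":{"type":"number"},"ty":{"type":"number"},"tz":{"type":"number"},"twist":{"type":"number"}}}},"gripper":{"type":"number"},"squeeze":{"type":"number"}},"required":["motion"]}

```bash
mkdir -p pics
python3 - <<'E'
from cell import arm
import cv2
for n in ("side","top"):
    im=arm.get_image(n); cv2.imwrite(f"pics/{n}0.png",im[:,:,::-1])
    c=arm.calibration(n); print(n,c["K"],c["T"])
print(arm.observe())
E
```

```text
side [[479.02082985   0.         281.82413149]
 [  0.         479.02082985 209.49703803]
 [  0.           0.           1.        ]] [[ 0.68842415 -0.48469439  0.53957718 -0.02771937]
 [-0.72509907 -0.44204403  0.52804206 -0.52589153]
 [-0.01742216 -0.75476382 -0.65576524  0.70911128]
 [ 0.          0.          0.          1.        ]]
top [[520.98909744   0.         274.59899509]
 [  0.         520.98909744 205.93642103]
 [  0.           0.           1.        ]] [[-0.02377216 -0.98893701  0.1464188   0.36235148]
 [-0.99971376  0.02312049 -0.0061512   0.00453123]
 [ 0.00269787 -0.14652312 -0.98920357  1.11680153]
 [ 0.          0.          0.          1.        ]]
{'clock': 0.1, 'joints': array([-1.35560785,  0.43512523,  0.02496486,  1.57401137, -0.01157696,
        1.13399328, -0.07510215]), 'dq': array([-0.00153585, -0.00130554,  0.0002098 , -0.00374732, -0.00121591,
        0.00060995, -0.00030267]), 'joint_efforts': array([ 4.13838439e-03, -6.69129610e+01,  9.88616310e-01, -3.15143430e+01,
       -6.04483299e-02,  3.74752586e-02,  6.05886089e-05]), 'position': array([0.19520109, 0.59325185, 0.22603876]), 'ee_rot': array([-4.97154404e-01, -3.10192694e+00,  2.18425493e-03]), 'force': array([ 0.12247404,  1.16502593, -0.50631685]), 'ft_torque': array([ 0.0739008 , -0.00702943, -0.01735662]), 'gripper_force': 0.0, 'width': 0.9973140601882059}
```

View pics/side0.png

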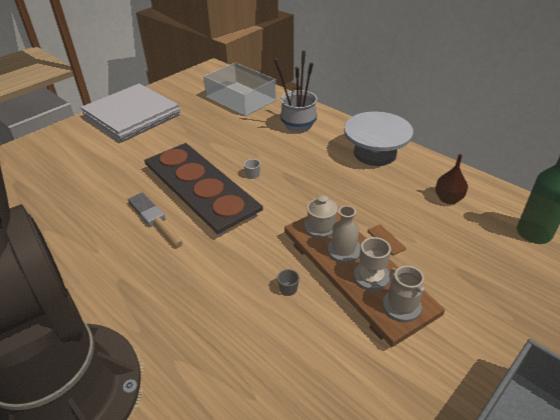

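View pics/top0.png

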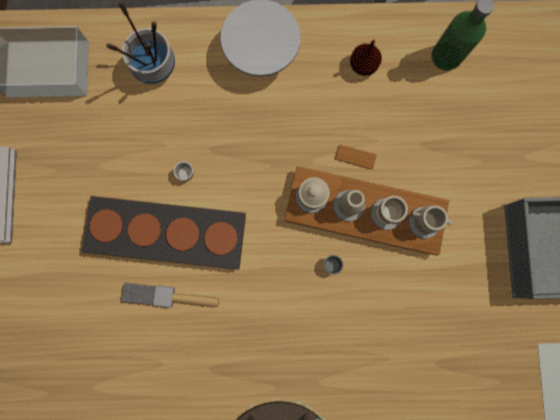

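The board row from the left (+y) is jar, vase, goblet, jug. The rack is to the left, with discs at about (106,225), (144,230), (182,234) and (221,238) in the top view. I'll zoom in and measure.

```bash
cat > h.py <<'E'
from cell import arm
import numpy as np, cv2
def proj(n,P):
    c=arm.calibration(n);K,T=np.array(c["K"]),np.array(c["T"])
    p=(np.atleast_2d(P)-T[:3,3])@T[:3,:3]; p=p@K.T; return p[:,:2]/p[:,2:]
def at_z(n,uv,z):
    c=arm.calibration(n);K,T=np.array(c["K"]),np.array(c["T"])
    uv=np.atleast_2d(uv); d=np.c_[uv,np.ones(len(uv))]@np.linalg.inv(K).T@T[:3,:3].T
    return (T[:3,3]+d*((z-T[2,3])/d[:,2])[:,None])
def tri(a,b):
    A=[];r=[]
    for n,uv in (("top",a),("side",b)):
        o=np.array(arm.calibration(n)["T"])[:3,3]; d=at_z(n,uv,0)[0]-o; d/=np.linalg.norm(d)
        M=np.eye(3)-np.outer(d,d); A.append(M); r.append(M@o)
    return np.linalg.lstsq(np.vstack(A),np.hstack(r),rcond=None)[0]
S=np.array([560,420])
E
python3 - <<'E'
from h import *
t=arm.get_image("top"); s=arm.get_image("side")
a=cv2.resize(t[160:260,280:460],None,fx=4.4,fy=4.4,interpolation=cv2.INTER_CUBIC)
b=cv2.resize(s[185:340,280:445],None,fx=3.8,fy=3.8,interpolation=cv2.INTER_CUBIC)
cv2.imwrite("pics/ct.png",a[:,:,::-1]); cv2.imwrite("pics/cs.png",b[:,:,::-1])
for n,im in (("top",t),("side",s)):
    h=cv2.cvtColor(im,cv2.COLOR_RGB2HSV)
    m=((h[...,0]<12)&(h[...,1]>100)&(h[...,2]>60)).astype(np.uint8)
    _,_,st,c=cv2.connectedComponentsWithStats(m)
    for k,p in zip(st,c):
        if 200<k[4]<2500: print(n,k,p,at_z(n,p,.04))
for q in ("kiln_rack","board","bat_jar","bat_vase","bat_goblet","bat_jug","jar","vase","goblet","jug"):
    r=[arm.place_of(n,q) for n in ("top","side")]
    for n,x in zip(("top","side"),r):
        z={"k":0,"b":0.036}.get(q[0],.044) if q!="board" else 0
        print(q,n,[(np.round(i["conf"],2),np.round(at_z(n,i["point"]*S,z)[0],4)) for i in x[:2]])
E
```

```text
top [ 89 209  34  34 881] [105.54710556 225.29965948] [[0.48931175 0.34968089 0.04      ]]
top [127 213  34  34 867] [143.85928489 229.51557093] [[0.47864959 0.27010151 0.04      ]]
top [165 217  35  34 870] [181.98735632 233.72298851] [[0.46803517 0.19106088 0.04      ]]
top [204 222  34  33 874] [220.32265446 237.91762014] [[0.45745812 0.1117474  0.04      ]]
side [160 149  28  17 378] [173.35714286 157.08201058] [[0.48563949 0.34465333 0.04      ]]
side [176 163  29  19 424] [190.02122642 171.85377358] [[0.4751252  0.26576705 0.04      ]]
side [449 169  19  24 269] [458.14498141 183.60223048] [[ 0.85438766 -0.2189557   0.04      ]]
side [194 178  30  21 471] [208.21868365 187.91932059] [[0.46472343 0.18675652 0.04      ]]
side [213 195  31  22 537] [228.08007449 205.46927374] [[0.45428898 0.10771887 0.04      ]]
kiln_rack top [(np.float64(0.74), array([0.4776, 0.2256, 0.    ]))]
kiln_rack side [(np.float64(0.94), array([0.4736, 0.2272, 0.    ]))]
board top [(np.float64(0.81), array([ 0.5134, -0.1927,  0.    ]))]
board side [(np.float64(0.72), array([ 0.5104, -0.1981,  0.    ]))]
b
[... 501 characters left out ...]
0.63), array([ 0.4789, -0.3164,  0.036 ]))]
bat_jug side [(np.float64(0.69), array([ 0.4762, -0.3147,  0.036 ]))]
jar top [(np.float64(0.79), array([ 0.5417, -0.0849,  0.044 ]))]
jar side [(np.float64(0.75), array([ 0.5491, -0.067 ,  0.044 ]))]
vase top [(np.float64(0.63), array([ 0.5169, -0.1583,  0.044 ]))]
vase side [(np.float64(0.55), array([ 0.5147, -0.1542,  0.044 ]))]
goblet top [(np.float64(0.97), array([ 0.4996, -0.2345,  0.044 ]))]
goblet side [(np.float64(0.91), array([ 0.5052, -0.2335,  0.044 ]))]
jug top [(np.float64(0.6), array([ 0.4839, -0.3167,  0.044 ])), (np.float64(0.15), array([ 0.5039, -0.1842,  0.044 ]))]
jug side [(np.float64(0.72), array([ 0.4766, -0.312 ,  0.044 ]))]
```

View pics/ct.png

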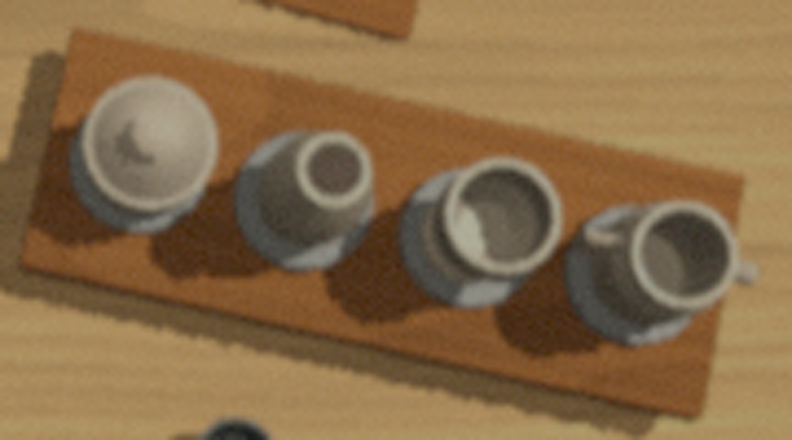

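View pics/cs.png

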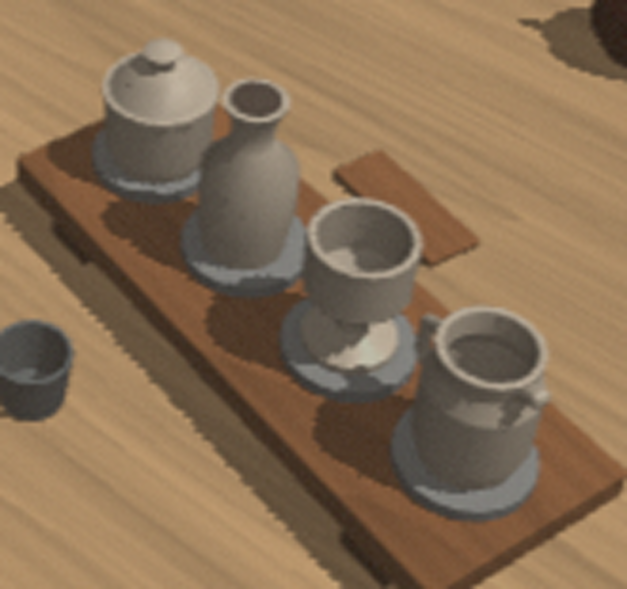

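The jug's handle faces along the row to the left (top crop (600,238)) and its lip faces right (750,270). Gripping across the row therefore suits all four pieces. Next I'll work out positions from the rims and the board corners.

Run:
```python
from h import *
ct=lambda p:np.array(p)/4.4+[280,160]-.4
cs=lambda p:np.array(p)/3.8+[280,185]-.4
c=at_z("top",ct([(75,30),(742,180),(702,415),(22,265)]),.036);print(c.round(4),c.mean(0).round(4))
d=(c[0]+c[3]-c[1]-c[2])[:2];y=d/np.linalg.norm(d);print("y axis",y,np.linalg.norm(d)/2)
for k in (120,40,-40,-120): print((c.mean(0)[:2]+k/1000*y).round(4))
for n,t,s,z in (("jar",(150,143),None,.09),("vase",(335,170),(257,101),.139),("goblet",(502,217),(364,243),.114),("jug",(685,255),(491,348),.116)):
    print(n,at_z("top",ct(t),z).round(4),s and at_z("side",cs(s),z).round(4), s and tri(ct(t),cs(s)).round(4))
print("jarknob side",at_z("side",cs((163,50)),.115).round(4))
print("handle",at_z("top",ct((600,238)),.1).round(4),"lip",at_z("top",ct((750,270)),.112).round(4))
for p in ("top","side"): print(proj(p,[.195,.593,.227]))
o=arm.observe();R=cv2.Rodrigues(np.array(o["ee_rot"]))[0];print(R.round(3))
```

```text
[[ 0.606  -0.051   0.036 ]
 [ 0.5253 -0.3674  0.036 ]
 [ 0.414  -0.3404  0.036 ]
 [ 0.4925 -0.0224  0.036 ]] [ 0.5094 -0.1953  0.036 ]
y axis [0.24334094 0.96994082] 0.3270846778920963
[ 0.5386 -0.0789]
[ 0.5192 -0.1565]
[ 0.4997 -0.2341]
[ 0.4802 -0.3117]
jar [[ 0.5405 -0.0807  0.09  ]] None None
vase [[ 0.5183 -0.1562  0.139 ]] [[ 0.5174 -0.1571  0.139 ]] [ 0.5185 -0.1564  0.1379]
goblet [[ 0.4995 -0.2332  0.114 ]] [[ 0.4962 -0.2366  0.114 ]] [ 0.5002 -0.2343  0.1094]
jug [[ 0.4805 -0.3123  0.116 ]] [[ 0.4795 -0.3134  0.116 ]] [ 0.4807 -0.3128  0.1146]
jarknob side [[ 0.5396 -0.0819  0.115 ]]
handle [[ 0.4909 -0.2799  0.1   ]] lip [[ 0.4736 -0.3419  0.112 ]]
[[-84.14556654 395.16567392]]
[[-21.1151993   98.19086697]]
[[-0.95   0.313  0.   ]
 [ 0.313  0.95   0.   ]
 [-0.     0.    -1.   ]]
```

>>> move_arm(
  motion=[
    {"twist": 0.0954},
    {"twist": 0.0954},
    {"twist": 0.0954},
    {"twist": 0.0954},
    {"twist": 0.0954},
    {"twist": 0.0954},
    {"twist": 0.0954},
    {"twist": 0.0954},
    {"twist": 0.0954},
    {"twist": 0.0954},
    {"twist": 0},
    {"twist": 0},
  ],
  gripper=-1,
  squeeze=12,
)

```text
invalid input
```

>>> move_arm(
  motion=[
    {"tx": 0, "ty": 0, "tz": 0, "twist": 0.095},
    {"tx": 0, "ty": 0, "tz": 0, "twist": 0.095},
    {"tx": 0, "ty": 0, "tz": 0, "twist": 0.095},
    {"tx": 0, "ty": 0, "tz": 0, "twist": 0.095},
    {"tx": 0, "ty": 0, "tz": 0, "twist": 0.095},
    {"tx": 0, "ty": 0, "tz": 0, "twist": 0.095},
    {"tx": 0, "ty": 0, "tz": 0, "twist": 0.095},
    {"tx": 0, "ty": 0, "tz": 0, "twist": 0.095},
    {"tx": 0, "ty": 0, "tz": 0, "twist": 0.095},
    {"tx": 0, "ty": 0, "tz": 0, "twist": 0.095},
    {"tx": 0, "ty": 0, "tz": 0, "twist": 0.0},
  ],
  gripper=-1,
  squeeze=12,
)

```text
clock: 2.3
position: [0.1951, 0.5938, 0.2267]
ee_rot: [2.473, 1.938, 0.0]
force: [-0.2, 0.2, -0.3]
width: 1.0
gripper_force: 0.0
```

>>> move_arm(
  motion=[
    {"tx": -0.03, "ty": 0.026, "tz": 0, "twist": 0},
    {"tx": -0.034, "ty": 0.03, "tz": 0, "twist": 0},
    {"tx": -0.034, "ty": 0.03, "tz": 0, "twist": 0},
    {"tx": -0.034, "ty": 0.03, "tz": 0, "twist": 0},
    {"tx": -0.034, "ty": 0.03, "tz": 0, "twist": 0},
    {"tx": -0.034, "ty": 0.03, "tz": 0, "twist": 0},
    {"tx": -0.034, "ty": 0.03, "tz": 0, "twist": 0},
    {"tx": -0.034, "ty": 0.03, "tz": 0, "twist": 0},
    {"tx": -0.034, "ty": 0.03, "tz": 0, "twist": 0},
    {"tx": -0.034, "ty": 0.03, "tz": 0, "twist": 0},
    {"tx": -0.034, "ty": 0.03, "tz": 0, "twist": 0},
    {"tx": -0.034, "ty": 0.03, "tz": 0, "twist": 0},
  ],
)

```text
clock: 3.5
position: [0.446, 0.1152, 0.2271]
ee_rot: [-2.465, -1.947, -0.002]
force: [0.9, -0.0, 0.1]
width: 0.997
gripper_force: 0.0
```

```bash
cat > go.py <<'E'
import sys
from h import *
o=arm.observe();p=np.array(o["position"]);R=cv2.Rodrigues(np.array(o["ee_rot"]))[0]
t=np.array(list(map(float,sys.argv[1:4])))
print("pos",p.round(4),"shift tx ty tz",(R.T@(t-p)).round(4),"w",round(o["width"],3),"clk",o["clock"],"tilt",R[2].round(4))
E
python3 go.py .540 -.0805 .227
```

```text
pos [0.446  0.1152 0.2271] shift tx ty tz [-1.686e-01  1.367e-01  1.000e-04] w 0.997 clk 3.5 tilt [ 9.e-04  7.e-04 -1.e+00]
```

>>> move_arm(
  motion=[
    {"tx": -0.034, "ty": 0.028, "tz": 0, "twist": 0},
    {"tx": -0.034, "ty": 0.028, "tz": 0, "twist": 0},
    {"tx": -0.034, "ty": 0.028, "tz": 0, "twist": 0},
    {"tx": -0.034, "ty": 0.028, "tz": 0, "twist": 0},
    {"tx": -0.02, "ty": 0.016, "tz": 0, "twist": 0},
    {"tx": -0.012, "ty": 0.01, "tz": 0, "twist": 0},
    {"tx": 0, "ty": 0, "tz": 0, "twist": 0},
    {"tx": 0, "ty": 0, "tz": 0, "twist": 0},
  ],
)

```text
clock: 4.3
position: [0.5394, -0.0789, 0.2266]
ee_rot: [-2.468, -1.943, 0.0]
force: [-0.8, -0.6, 0.4]
width: 0.998
gripper_force: 0.0
```

```bash
python3 go.py .540 -.0805 .227; python3 -c "
from h import *
a=arm.get_image('top')[120:270,220:460];b=arm.get_image('side')[80:300,250:450]
f=lambda i:cv2.resize(i,(400,400*i.shape[0]//i.shape[1]))
a,b=f(a),f(b);c=np.zeros((b.shape[0],800,3),np.uint8);c[:a.shape[0],:400]=a;c[:,400:]=b
cv2.imwrite('pics/h1.png',c[:,:,::-1])"
```

```text
pos [ 0.5394 -0.0789  0.2266] shift tx ty tz [-0.0014  0.001  -0.0004] w 0.998 clk 4.3 tilt [ 2.e-04 -5.e-04 -1.e+00]
```

View pics/h1.png

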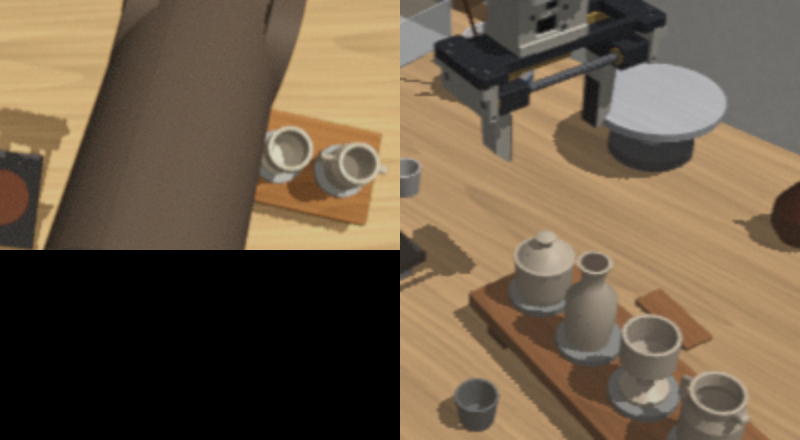

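```bash
python3 -c "
from h import *
m=np.array([.5394,-.0789,.227]);y=np.array([.971,-.24,0])
print(proj('side',[m,m-.046*y,m+.046*y,m-.065*y,m+.065*y]))"
```

```text
[[323.52277549 148.88486601]
 [302.32754173 157.1301438 ]
 [343.83431208 140.98336026]
 [293.30144477 160.64143684]
 [351.97883738 137.8150124 ]]
```

>>> move_arm(
  motion=[
    {"tx": -0.001, "ty": 0.001, "tz": 0.012, "twist": 0},
    {"tx": 0, "ty": 0, "tz": 0.022, "twist": 0},
    {"tx": 0, "ty": 0, "tz": 0.024, "twist": 0},
    {"tx": 0, "ty": 0, "tz": 0.024, "twist": 0},
    {"tx": 0, "ty": 0, "tz": 0.024, "twist": 0},
    {"tx": 0, "ty": 0, "tz": 0.02, "twist": 0},
    {"tx": 0, "ty": 0, "tz": 0.018, "twist": 0},
    {"tx": 0, "ty": 0, "tz": 0.014, "twist": 0},
    {"tx": 0, "ty": 0, "tz": 0.01, "twist": 0},
    {"tx": 0, "ty": 0, "tz": 0, "twist": 0},
    {"tx": 0, "ty": 0, "tz": 0, "twist": 0},
  ],
)

```text
clock: 5.5
position: [0.5405, -0.0804, 0.059]
ee_rot: [2.471, 1.94, 0.0]
force: [-0.4, 0.1, 0.2]
width: 1.003
gripper_force: 0.0
```

>>> move_arm(
  motion=[
    {"tx": 0, "ty": 0, "tz": 0, "twist": 0},
    {"tx": 0, "ty": 0, "tz": 0, "twist": 0},
    {"tx": 0, "ty": 0, "tz": 0, "twist": 0},
    {"tx": 0, "ty": 0, "tz": 0, "twist": 0},
    {"tx": 0, "ty": 0, "tz": 0, "twist": 0},
    {"tx": 0, "ty": 0, "tz": 0, "twist": 0},
    {"tx": 0, "ty": 0, "tz": 0, "twist": 0},
  ],
  gripper=1,
  squeeze=12,
)

```text
clock: 6.2
position: [0.5405, -0.0803, 0.0589]
ee_rot: [2.471, 1.94, 0.0]
force: [-0.5, -0.1, 3.6]
width: 0.629
gripper_force: 12.0
```

>>> move_arm(
  motion=[
    {"tx": 0, "ty": 0, "tz": -0.004, "twist": 0},
    {"tx": 0, "ty": 0, "tz": -0.01, "twist": 0},
    {"tx": 0, "ty": 0, "tz": -0.02, "twist": 0},
    {"tx": 0, "ty": 0, "tz": -0.02, "twist": 0},
    {"tx": 0, "ty": 0, "tz": -0.018, "twist": 0},
    {"tx": 0, "ty": 0, "tz": -0.008, "twist": 0},
    {"tx": 0, "ty": 0, "tz": 0, "twist": 0},
  ],
)

```text
clock: 6.9
position: [0.541, -0.0804, 0.1399]
ee_rot: [2.47, 1.94, 0.003]
force: [-0.4, 0.5, -0.8]
width: 0.631
gripper_force: 12.0
```

>>> move_arm(
  motion=[
    {"tx": 0.008, "ty": -0.006, "tz": 0, "twist": 0},
    {"tx": 0.016, "ty": -0.012, "tz": 0, "twist": 0},
    {"tx": 0.022, "ty": -0.017, "tz": 0, "twist": 0},
    {"tx": 0.024, "ty": -0.019, "tz": 0, "twist": 0},
    {"tx": 0.024, "ty": -0.019, "tz": 0, "twist": 0},
    {"tx": 0.024, "ty": -0.018, "tz": 0, "twist": 0},
    {"tx": 0.022, "ty": -0.017, "tz": 0, "twist": 0},
    {"tx": 0.016, "ty": -0.012, "tz": 0, "twist": 0},
    {"tx": 0.009, "ty": -0.007, "tz": 0, "twist": 0},
    {"tx": 0, "ty": 0, "tz": 0, "twist": 0},
    {"tx": 0, "ty": 0, "tz": 0, "twist": 0},
  ],
)

```text
clock: 8.0
position: [0.4561, 0.1095, 0.1385]
ee_rot: [2.471, 1.94, -0.001]
force: [0.0, 0.5, -1.3]
width: 0.632
gripper_force: 12.0
```

```bash
python3 go.py .4565 .1107 .056; python3 -c "
from h import *
b=arm.get_image('side')[60:280,130:380]
cv2.imwrite('pics/h2.png',cv2.resize(b,None,fx=2.6,fy=2.6)[:,:,::-1])"
```

```text
pos [0.4561 0.1095 0.1385] shift tx ty tz [0.0013 0.0001 0.0825] w 0.632 clk 8.0 tilt [-6.e-04 -0.e+00 -1.e+00]
```

View pics/h2.png

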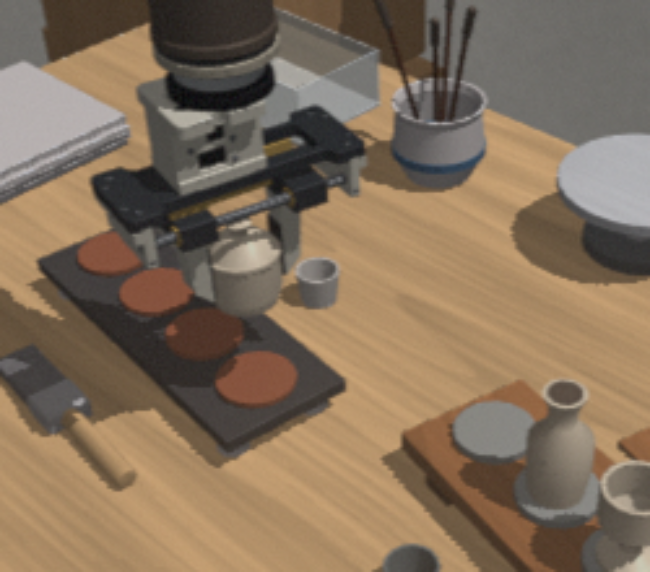

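>>> move_arm(
  motion=[
    {"tx": 0.001, "ty": 0, "tz": 0.01, "twist": 0},
    {"tx": 0, "ty": 0, "tz": 0.018, "twist": 0},
    {"tx": 0, "ty": 0, "tz": 0.02, "twist": 0},
    {"tx": 0, "ty": 0, "tz": 0.016, "twist": 0},
    {"tx": 0, "ty": 0, "tz": 0.01, "twist": 0},
    {"tx": 0, "ty": 0, "tz": 0.005, "twist": 0},
    {"tx": 0, "ty": 0, "tz": 0.0025, "twist": 0},
    {"tx": 0, "ty": 0, "tz": 0, "twist": 0},
    {"tx": 0, "ty": 0, "tz": 0.001, "twist": 0},
    {"tx": 0, "ty": 0, "tz": 0, "twist": 0},
  ],
)

```text
clock: 9.05
position: [0.4567, 0.1113, 0.0566]
ee_rot: [2.471, 1.94, 0.001]
force: [-0.0, -0.1, -1.9]
width: 0.633
gripper_force: 12.0
```

>>> move_arm(
  motion=[
    {"tx": 0, "ty": 0, "tz": 0.0008, "twist": 0},
    {"tx": 0, "ty": 0, "tz": 0.0006, "twist": 0},
    {"tx": 0, "ty": 0, "tz": 0.0004, "twist": 0},
    {"tx": 0, "ty": 0, "tz": 0, "twist": 0},
  ],
)

```text
clock: 9.45
position: [0.4565, 0.1112, 0.0548]
ee_rot: [-2.47, -1.94, -0.001]
force: [-1.7, 0.3, 7.3]
width: 0.628
gripper_force: 12.0
```

Contact (+7 N). I'll open the gripper, settle and rise.

>>> move_arm(
  motion=[
    {"tx": 0, "ty": 0, "tz": 0, "twist": 0},
    {"tx": 0, "ty": 0, "tz": 0, "twist": 0},
    {"tx": 0, "ty": 0, "tz": 0, "twist": 0},
    {"tx": 0, "ty": 0, "tz": 0, "twist": 0},
    {"tx": 0, "ty": 0, "tz": 0, "twist": 0},
  ],
  gripper=-1,
)

```text
clock: 9.95
position: [0.4564, 0.1111, 0.0544]
ee_rot: [2.471, 1.94, 0.0]
force: [-0.4, 0.7, -0.3]
width: 0.986
gripper_force: 0.0
```

>>> move_arm(
  motion=[
    {"tx": 0, "ty": 0, "tz": -0.01, "twist": 0},
    {"tx": 0, "ty": 0, "tz": -0.024, "twist": 0},
    {"tx": 0, "ty": 0, "tz": -0.034, "twist": 0},
    {"tx": 0, "ty": 0, "tz": -0.034, "twist": 0},
    {"tx": 0, "ty": 0, "tz": -0.034, "twist": 0},
    {"tx": 0, "ty": 0, "tz": -0.029, "twist": 0},
  ],
)

```text
clock: 10.55
position: [0.4565, 0.1106, 0.2218]
ee_rot: [2.471, 1.939, 0.002]
force: [1.4, 0.5, -0.8]
width: 1.0
gripper_force: 0.0
```

```bash
python3 go.py .5185 -.1564 .22
```

```text
pos [0.4565 0.1106 0.2218] shift tx ty tz [-0.2446  0.1238  0.0017] w 1.0 clk 10.55 tilt [ 6.e-04  9.e-04 -1.e+00]
```

>>> move_arm(
  motion=[
    {"tx": -0.02, "ty": 0.01, "tz": 0, "twist": 0},
    {"tx": -0.036, "ty": 0.018, "tz": 0, "twist": 0},
    {"tx": -0.038, "ty": 0.0195, "tz": 0, "twist": 0},
    {"tx": -0.038, "ty": 0.0195, "tz": 0, "twist": 0},
    {"tx": -0.038, "ty": 0.0195, "tz": 0, "twist": 0},
    {"tx": -0.036, "ty": 0.018, "tz": 0, "twist": 0},
    {"tx": -0.025, "ty": 0.0125, "tz": 0, "twist": 0},
    {"tx": -0.0136, "ty": 0.0068, "tz": 0, "twist": 0},
    {"tx": 0, "ty": 0, "tz": 0, "twist": 0},
    {"tx": 0, "ty": 0, "tz": 0, "twist": 0},
  ],
)

```text
clock: 11.55
position: [0.5183, -0.1557, 0.2197]
ee_rot: [-2.471, -1.939, 0.0]
force: [0.0, 0.3, 0.1]
width: 0.999
gripper_force: 0.0
```

```bash
python3 go.py .5185 -.1564 .077; python3 -c "
from h import *
t=arm.get_image('top')[170:280,60:260];b=arm.get_image('side')[130:240,130:280]
f=lambda i:cv2.resize(i,(400,400*i.shape[0]//i.shape[1]),interpolation=cv2.INTER_CUBIC)
a,b=f(t),f(b);c=np.zeros((b.shape[0],800,3),np.uint8);c[:a.shape[0],:400]=a;c[:,400:]=b
cv2.imwrite('pics/h3.png',c[:,:,::-1])"
```

```text
pos [ 0.5183 -0.1557  0.2197] shift tx ty tz [-0.0007  0.0004  0.1427] w 0.999 clk 11.55 tilt [ 3.e-04 -4.e-04 -1.e+00]
```

View pics/h3.png

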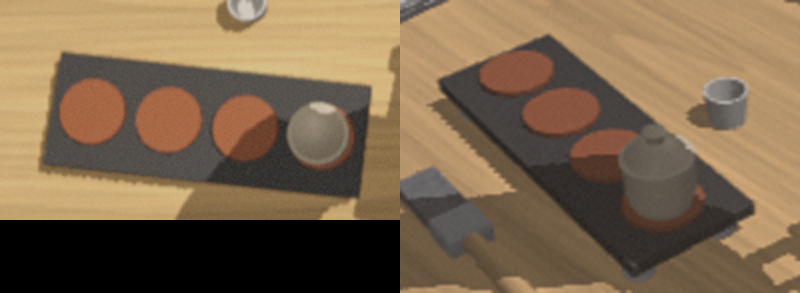

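```bash
python3 -c "
from h import *
print(at_z('top',[219,236.5],.086),at_z('top',[220.3,237.9],.04))
print('side knob',at_z('side',np.array([655,131])*[.375,.3754]+[130,130],.112))"
```

```text
[[0.45627244 0.10976374 0.086     ]] [[0.45749577 0.11179396 0.04      ]]
side knob [[ 0.6608602 -0.1215365  0.112    ]]
```

>>> move_arm(
  motion=[
    {"tx": -0.001, "ty": 0, "tz": 0.012, "twist": 0},
    {"tx": 0, "ty": 0, "tz": 0.022, "twist": 0},
    {"tx": 0, "ty": 0, "tz": 0.024, "twist": 0},
    {"tx": 0, "ty": 0, "tz": 0.024, "twist": 0},
    {"tx": 0, "ty": 0, "tz": 0.02, "twist": 0},
    {"tx": 0, "ty": 0, "tz": 0.018, "twist": 0},
    {"tx": 0, "ty": 0, "tz": 0.012, "twist": 0},
    {"tx": 0, "ty": 0, "tz": 0.007, "twist": 0},
    {"tx": 0, "ty": 0, "tz": 0.003, "twist": 0},
    {"tx": 0, "ty": 0, "tz": 0, "twist": 0},
    {"tx": 0, "ty": 0, "tz": 0, "twist": 0},
  ],
)

```text
clock: 12.75
position: [0.5188, -0.157, 0.078]
ee_rot: [2.47, 1.94, 0.001]
force: [-0.1, 0.3, 0.0]
width: 1.0
gripper_force: 0.0
```

>>> move_arm(
  motion=[
    {"tx": 0, "ty": 0, "tz": 0, "twist": 0},
    {"tx": 0, "ty": 0, "tz": 0, "twist": 0},
    {"tx": 0, "ty": 0, "tz": 0, "twist": 0},
    {"tx": 0, "ty": 0, "tz": 0, "twist": 0},
    {"tx": 0, "ty": 0, "tz": 0, "twist": 0},
    {"tx": 0, "ty": 0, "tz": 0, "twist": 0},
    {"tx": 0, "ty": 0, "tz": 0, "twist": 0},
  ],
  gripper=1,
  squeeze=12,
)

```text
clock: 13.45
position: [0.5184, -0.1569, 0.0774]
ee_rot: [-2.471, -1.94, 0.0]
force: [-1.2, 0.3, 0.9]
width: 0.528
gripper_force: 12.0
```

>>> move_arm(
  motion=[
    {"tx": 0, "ty": 0, "tz": -0.004, "twist": 0},
    {"tx": 0, "ty": 0, "tz": -0.01, "twist": 0},
    {"tx": 0, "ty": 0, "tz": -0.02, "twist": 0},
    {"tx": 0, "ty": 0, "tz": -0.024, "twist": 0},
    {"tx": 0, "ty": 0, "tz": -0.024, "twist": 0},
    {"tx": 0, "ty": 0, "tz": -0.018, "twist": 0},
    {"tx": 0, "ty": 0, "tz": -0.01, "twist": 0},
    {"tx": 0, "ty": 0, "tz": 0, "twist": 0},
  ],
)

```text
clock: 14.25
position: [0.5191, -0.1571, 0.1889]
ee_rot: [2.469, 1.939, 0.003]
force: [0.5, 0.1, -1.0]
width: 0.527
gripper_force: 12.0
```

>>> move_arm(
  motion=[
    {"tx": 0.01, "ty": -0.004, "tz": 0, "twist": 0},
    {"tx": 0.02, "ty": -0.008, "tz": 0, "twist": 0},
    {"tx": 0.03, "ty": -0.012, "tz": 0, "twist": 0},
    {"tx": 0.035, "ty": -0.0142, "tz": 0, "twist": 0},
    {"tx": 0.035, "ty": -0.0142, "tz": 0, "twist": 0},
    {"tx": 0.035, "ty": -0.0142, "tz": 0, "twist": 0},
    {"tx": 0.035, "ty": -0.0142, "tz": 0, "twist": 0},
    {"tx": 0.035, "ty": -0.0142, "tz": 0, "twist": 0},
    {"tx": 0.035, "ty": -0.0142, "tz": 0, "twist": 0},
    {"tx": 0.03, "ty": -0.012, "tz": 0, "twist": 0},
    {"tx": 0.018, "ty": -0.0073, "tz": 0, "twist": 0},
    {"tx": 0.0074, "ty": -0.003, "tz": 0, "twist": 0},
  ],
)

```text
clock: 15.45
position: [0.466, 0.1931, 0.1862]
ee_rot: [-2.466, -1.945, 0.003]
force: [-0.2, -0.0, -0.2]
width: 0.528
gripper_force: 12.0
```

>>> move_arm(
  motion=[
    {"tx": 0, "ty": 0, "tz": 0, "twist": 0},
    {"tx": 0, "ty": 0, "tz": 0, "twist": 0},
    {"tx": 0, "ty": 0, "tz": 0, "twist": 0},
  ],
)

```text
clock: 15.75
position: [0.4679, 0.1889, 0.1874]
ee_rot: [2.473, 1.937, -0.0]
force: [0.3, 0.3, -0.7]
width: 0.528
gripper_force: 12.0
```

```bash
python3 go.py .4675 .1905 .073;python3 -c "
from h import *
b=arm.get_image('side')[60:280,130:380]
cv2.imwrite('pics/h4.png',cv2.resize(b,None,fx=2.6,fy=2.6)[:,:,::-1])"
```

```text
pos [0.4679 0.1889 0.1874] shift tx ty tz [ 0.0015 -0.0008  0.1144] w 0.528 clk 15.75 tilt [-4.e-04 -0.e+00 -1.e+00]
```

View pics/h4.png

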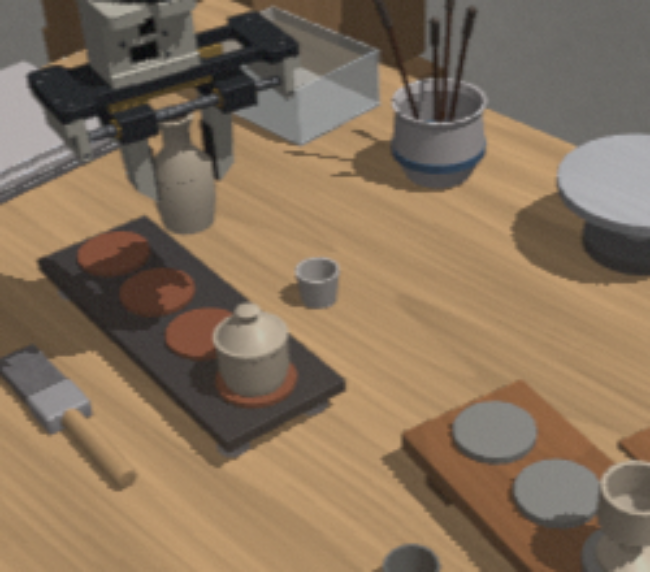

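>>> move_arm(
  motion=[
    {"tx": 0.0015, "ty": -0.0007, "tz": 0.012, "twist": 0},
    {"tx": 0, "ty": 0, "tz": 0.022, "twist": 0},
    {"tx": 0, "ty": 0, "tz": 0.024, "twist": 0},
    {"tx": 0, "ty": 0, "tz": 0.022, "twist": 0},
    {"tx": 0, "ty": 0, "tz": 0.016, "twist": 0},
    {"tx": 0, "ty": 0, "tz": 0.009, "twist": 0},
    {"tx": 0, "ty": 0, "tz": 0.005, "twist": 0},
    {"tx": 0, "ty": 0, "tz": 0.002, "twist": 0},
    {"tx": 0, "ty": 0, "tz": 0.0006, "twist": 0},
    {"tx": 0, "ty": 0, "tz": 0, "twist": 0},
    {"tx": 0, "ty": 0, "tz": 0, "twist": 0},
  ],
)

```text
clock: 16.9
position: [0.4678, 0.1923, 0.0753]
ee_rot: [2.471, 1.94, 0.002]
force: [-0.3, 0.4, 0.0]
width: 0.529
gripper_force: 12.0
```

>>> move_arm(
  motion=[
    {"tx": 0, "ty": 0, "tz": 0.0006, "twist": 0},
    {"tx": 0, "ty": 0, "tz": 0.0005, "twist": 0},
    {"tx": 0, "ty": 0, "tz": 0, "twist": 0},
  ],
)

```text
clock: 17.2
position: [0.4674, 0.1921, 0.0738]
ee_rot: [-2.471, -1.94, -0.0]
force: [-0.2, 0.5, -0.5]
width: 0.524
gripper_force: 12.0
```

>>> move_arm(
  motion=[
    {"tx": -0.0013, "ty": 0, "tz": 0, "twist": 0},
    {"tx": 0, "ty": 0, "tz": 0.0004, "twist": 0},
    {"tx": 0, "ty": 0, "tz": 0.0004, "twist": 0},
    {"tx": 0, "ty": 0, "tz": 0.0003, "twist": 0},
    {"tx": 0, "ty": 0, "tz": 0, "twist": 0},
  ],
)

```text
clock: 17.7
position: [0.4672, 0.1906, 0.0733]
ee_rot: [-2.471, -1.939, -0.0]
force: [-4.6, -1.2, 12.6]
width: 0.525
gripper_force: 12.0
```

Firm contact; release and rise.

>>> move_arm(
  motion=[
    {"tx": 0, "ty": 0, "tz": -0.0003, "twist": 0},
    {"tx": 0, "ty": 0, "tz": 0, "twist": 0},
  ],
)

```text
clock: 17.9
position: [0.4672, 0.1906, 0.0734]
ee_rot: [-2.471, -1.94, -0.0]
force: [-2.2, -0.9, 7.1]
width: 0.528
gripper_force: 12.0
```

>>> move_arm(
  motion=[
    {"tx": 0, "ty": 0, "tz": 0, "twist": 0},
    {"tx": 0, "ty": 0, "tz": 0, "twist": 0},
    {"tx": 0, "ty": 0, "tz": 0, "twist": 0},
    {"tx": 0, "ty": 0, "tz": 0, "twist": 0},
    {"tx": 0, "ty": 0, "tz": 0, "twist": 0},
  ],
  gripper=-1,
)

```text
clock: 18.4
position: [0.4671, 0.1908, 0.0729]
ee_rot: [2.471, 1.94, -0.0]
force: [0.0, 0.6, -0.3]
width: 0.914
gripper_force: 0.0
```

>>> move_arm(
  motion=[
    {"tx": 0, "ty": 0, "tz": -0.01, "twist": 0},
    {"tx": 0, "ty": 0, "tz": -0.024, "twist": 0},
    {"tx": 0, "ty": 0, "tz": -0.034, "twist": 0},
    {"tx": 0, "ty": 0, "tz": -0.034, "twist": 0},
    {"tx": 0, "ty": 0, "tz": -0.03, "twist": 0},
    {"tx": 0, "ty": 0, "tz": -0.015, "twist": 0},
  ],
)

```text
clock: 19.0
position: [0.4682, 0.1907, 0.2231]
ee_rot: [2.471, 1.939, 0.006]
force: [-0.0, 0.8, -0.9]
width: 1.001
gripper_force: 0.0
```

```bash
python3 go.py .4995 -.234 .22
```

```text
pos [0.4682 0.1907 0.2231] shift tx ty tz [-0.4051  0.1313  0.0024] w 1.001 clk 19.0 tilt [ 0.0026  0.0024 -1.    ]
```

>>> move_arm(
  motion=[
    {"tx": -0.02, "ty": 0.0065, "tz": 0, "twist": 0},
    {"tx": -0.035, "ty": 0.0115, "tz": 0, "twist": 0},
    {"tx": -0.042, "ty": 0.0136, "tz": 0, "twist": 0},
    {"tx": -0.042, "ty": 0.0136, "tz": 0, "twist": 0},
    {"tx": -0.042, "ty": 0.0136, "tz": 0, "twist": 0},
    {"tx": -0.042, "ty": 0.0136, "tz": 0, "twist": 0},
    {"tx": -0.042, "ty": 0.0136, "tz": 0, "twist": 0},
    {"tx": -0.042, "ty": 0.0136, "tz": 0, "twist": 0},
    {"tx": -0.042, "ty": 0.0136, "tz": 0, "twist": 0},
    {"tx": -0.03, "ty": 0.0097, "tz": 0, "twist": 0},
    {"tx": -0.018, "ty": 0.0058, "tz": 0, "twist": 0},
    {"tx": -0.008, "ty": 0.0026, "tz": 0, "twist": 0},
  ],
)

```text
clock: 20.2
position: [0.4981, -0.2363, 0.2206]
ee_rot: [2.473, 1.936, -0.001]
force: [-0.0, -0.4, 0.3]
width: 1.002
gripper_force: 0.0
```

>>> move_arm(
  motion=[
    {"tx": 0, "ty": 0, "tz": 0, "twist": 0},
    {"tx": 0, "ty": 0, "tz": 0, "twist": 0},
    {"tx": 0, "ty": 0, "tz": 0, "twist": 0},
    {"tx": 0, "ty": 0, "tz": 0, "twist": 0},
  ],
)

```text
clock: 20.6
position: [0.499, -0.2325, 0.2199]
ee_rot: [-2.468, -1.942, -0.001]
force: [0.4, -0.1, 0.3]
width: 1.0
gripper_force: 0.0
```

```bash
python3 go.py .4995 -.234 .079; python3 -c "
from h import *
t=arm.get_image('top')[170:280,60:260];b=arm.get_image('side')[130:240,130:280]
f=lambda i:cv2.resize(i,(400,400*i.shape[0]//i.shape[1]),interpolation=cv2.INTER_CUBIC)
a,b=f(t),f(b);c=np.zeros((b.shape[0],800,3),np.uint8);c[:a.shape[0],:400]=a;c[:,400:]=b
cv2.imwrite('pics/h5.png',c[:,:,::-1])"
```

```text
pos [ 0.499  -0.2325  0.2199] shift tx ty tz [-0.0015  0.0009  0.1409] w 1.0 clk 20.6 tilt [ 6.e-04 -1.e-04 -1.e+00]
```

View pics/h5.png

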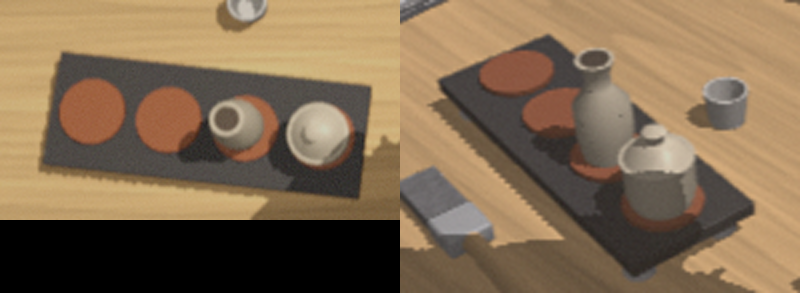

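```bash
python3 -c "
from h import *
print(at_z('top',[173,228.5],.135),at_z('side',[202.75,152.5],.135))
print('jar knob side',at_z('side',[(655-400)*.375+130,133*.375+130],.112))"
```

```text
[[0.46902527 0.19161734 0.135     ]] [[0.46536077 0.18816022 0.135     ]]
jar knob side [[0.45306363 0.10407219 0.112     ]]
```

>>> move_arm(
  motion=[
    {"tx": 0, "ty": 0.0005, "tz": 0.012, "twist": 0},
    {"tx": 0, "ty": 0, "tz": 0.022, "twist": 0},
    {"tx": 0, "ty": 0, "tz": 0.024, "twist": 0},
    {"tx": 0, "ty": 0, "tz": 0.024, "twist": 0},
    {"tx": 0, "ty": 0, "tz": 0.02, "twist": 0},
    {"tx": 0, "ty": 0, "tz": 0.017, "twist": 0},
    {"tx": 0, "ty": 0, "tz": 0.012, "twist": 0},
    {"tx": 0, "ty": 0, "tz": 0.007, "twist": 0},
    {"tx": 0, "ty": 0, "tz": 0.003, "twist": 0},
    {"tx": 0, "ty": 0, "tz": 0, "twist": 0},
    {"tx": 0, "ty": 0, "tz": 0, "twist": 0},
  ],
)

```text
clock: 21.8
position: [0.4996, -0.2341, 0.0795]
ee_rot: [2.47, 1.94, 0.001]
force: [-0.0, 0.1, -0.2]
width: 0.997
gripper_force: 0.0
```

>>> move_arm(
  motion=[
    {"tx": 0, "ty": 0, "tz": 0, "twist": 0},
    {"tx": 0, "ty": 0, "tz": 0, "twist": 0},
    {"tx": 0, "ty": 0, "tz": 0, "twist": 0},
    {"tx": 0, "ty": 0, "tz": 0, "twist": 0},
    {"tx": 0, "ty": 0, "tz": 0, "twist": 0},
    {"tx": 0, "ty": 0, "tz": 0, "twist": 0},
    {"tx": 0, "ty": 0, "tz": 0, "twist": 0},
  ],
  gripper=1,
  squeeze=12,
)

```text
clock: 22.5
position: [0.4992, -0.2339, 0.079]
ee_rot: [2.471, 1.94, 0.0]
force: [-0.6, 0.7, 1.3]
width: 0.569
gripper_force: 12.0
```

>>> move_arm(
  motion=[
    {"tx": 0, "ty": 0, "tz": -0.004, "twist": 0},
    {"tx": 0, "ty": 0, "tz": -0.01, "twist": 0},
    {"tx": 0, "ty": 0, "tz": -0.02, "twist": 0},
    {"tx": 0, "ty": 0, "tz": -0.024, "twist": 0},
    {"tx": 0, "ty": 0, "tz": -0.024, "twist": 0},
    {"tx": 0, "ty": 0, "tz": -0.022, "twist": 0},
    {"tx": 0, "ty": 0, "tz": -0.018, "twist": 0},
    {"tx": 0, "ty": 0, "tz": -0.008, "twist": 0},
    {"tx": 0, "ty": 0, "tz": 0, "twist": 0},
  ],
)

```text
clock: 23.4
position: [0.4997, -0.2342, 0.2101]
ee_rot: [2.47, 1.939, 0.002]
force: [1.3, -0.7, -1.3]
width: 0.57
gripper_force: 12.0
```

>>> move_arm(
  motion=[
    {"tx": 0.012, "ty": -0.0035, "tz": 0, "twist": 0},
    {"tx": 0.024, "ty": -0.007, "tz": 0, "twist": 0},
    {"tx": 0.034, "ty": -0.0098, "tz": 0, "twist": 0},
    {"tx": 0.036, "ty": -0.0104, "tz": 0, "twist": 0},
    {"tx": 0.036, "ty": -0.0104, "tz": 0, "twist": 0},
    {"tx": 0.036, "ty": -0.0104, "tz": 0, "twist": 0},
    {"tx": 0.036, "ty": -0.0104, "tz": 0, "twist": 0},
    {"tx": 0.036, "ty": -0.0104, "tz": 0, "twist": 0},
    {"tx": 0.036, "ty": -0.0104, "tz": 0, "twist": 0},
    {"tx": 0.036, "ty": -0.0104, "tz": 0, "twist": 0},
    {"tx": 0.036, "ty": -0.0104, "tz": 0, "twist": 0},
    {"tx": 0.036, "ty": -0.0104, "tz": 0, "twist": 0},
  ],
)

```text
clock: 24.6
position: [0.4803, 0.178, 0.2079]
ee_rot: [-2.47, -1.941, 0.003]
force: [0.5, -0.0, -1.8]
width: 0.568
gripper_force: 12.0
```

>>> move_arm(
  motion=[
    {"tx": 0.036, "ty": -0.0104, "tz": 0, "twist": 0},
    {"tx": 0.028, "ty": -0.008, "tz": 0, "twist": 0},
    {"tx": 0.018, "ty": -0.0053, "tz": 0, "twist": 0},
    {"tx": 0.008, "ty": -0.0025, "tz": 0, "twist": 0},
    {"tx": 0, "ty": 0, "tz": 0, "twist": 0},
    {"tx": 0, "ty": 0, "tz": 0, "twist": 0},
    {"tx": 0, "ty": 0, "tz": 0, "twist": 0},
    {"tx": 0, "ty": 0, "tz": 0, "twist": 0},
    {"tx": 0, "ty": 0, "tz": 0, "twist": 0},
    {"tx": 0, "ty": 0, "tz": 0, "twist": 0},
  ],
)

```text
clock: 25.6
position: [0.4779, 0.2691, 0.209]
ee_rot: [-2.471, -1.94, -0.0]
force: [-0.1, 0.3, -1.0]
width: 0.569
gripper_force: 12.0
```

```bash
python3 go.py .478 .2695 .075
```

```text
pos [0.4779 0.2691 0.209 ] shift tx ty tz [ 0.0003 -0.      0.134 ] w 0.569 clk 25.6 tilt [ 2.e-04  1.e-04 -1.e+00]
```

>>> move_arm(
  motion=[
    {"tx": 0, "ty": 0, "tz": 0.012, "twist": 0},
    {"tx": 0, "ty": 0, "tz": 0.022, "twist": 0},
    {"tx": 0, "ty": 0, "tz": 0.026, "twist": 0},
    {"tx": 0, "ty": 0, "tz": 0.024, "twist": 0},
    {"tx": 0, "ty": 0, "tz": 0.02, "twist": 0},
    {"tx": 0, "ty": 0, "tz": 0.014, "twist": 0},
    {"tx": 0, "ty": 0, "tz": 0.008, "twist": 0},
    {"tx": 0, "ty": 0, "tz": 0.004, "twist": 0},
    {"tx": 0, "ty": 0, "tz": 0.002, "twist": 0},
    {"tx": 0, "ty": 0, "tz": 0, "twist": 0},
    {"tx": 0, "ty": 0, "tz": 0, "twist": 0},
    {"tx": 0, "ty": 0, "tz": 0, "twist": 0},
  ],
)

```text
clock: 26.8
position: [0.4781, 0.2697, 0.0774]
ee_rot: [-2.471, -1.94, -0.002]
force: [-0.5, -0.3, -0.8]
width: 0.565
gripper_force: 12.0
```

>>> move_arm(
  motion=[
    {"tx": 0, "ty": 0, "tz": 0.0006, "twist": 0},
    {"tx": 0, "ty": 0, "tz": 0.0005, "twist": 0},
    {"tx": 0, "ty": 0, "tz": 0.0004, "twist": 0},
    {"tx": 0, "ty": 0, "tz": 0, "twist": 0},
    {"tx": 0, "ty": 0, "tz": 0, "twist": 0},
  ],
)

```text
clock: 27.3
position: [0.4778, 0.2695, 0.0754]
ee_rot: [2.471, 1.94, -0.0]
force: [0.5, -0.1, -1.2]
width: 0.569
gripper_force: 12.0
```

>>> move_arm(
  motion=[
    {"tx": 0, "ty": 0, "tz": 0.0004, "twist": 0},
    {"tx": 0, "ty": 0, "tz": 0.0003, "twist": 0},
    {"tx": 0, "ty": 0, "tz": 0, "twist": 0},
  ],
)

```text
clock: 27.6
position: [0.4779, 0.2695, 0.0749]
ee_rot: [-2.471, -1.94, -0.0]
force: [-1.2, -1.5, 1.4]
width: 0.567
gripper_force: 12.0
```

Light contact, so release.

>>> move_arm(
  motion=[
    {"tx": 0, "ty": 0, "tz": 0.0002, "twist": 0},
    {"tx": 0, "ty": 0, "tz": 0, "twist": 0},
  ],
)

```text
clock: 27.8
position: [0.4779, 0.2695, 0.0749]
ee_rot: [-2.471, -1.94, -0.001]
force: [-1.3, -0.4, 6.2]
width: 0.564
gripper_force: 12.0
```

>>> move_arm(
  motion=[
    {"tx": 0, "ty": 0, "tz": 0, "twist": 0},
    {"tx": 0, "ty": 0, "tz": 0, "twist": 0},
    {"tx": 0, "ty": 0, "tz": 0, "twist": 0},
    {"tx": 0, "ty": 0, "tz": 0, "twist": 0},
    {"tx": 0, "ty": 0, "tz": 0, "twist": 0},
    {"tx": 0, "ty": 0, "tz": 0, "twist": 0},
  ],
  gripper=-1,
)

```text
clock: 28.4
position: [0.4778, 0.2695, 0.0745]
ee_rot: [2.471, 1.94, -0.0]
force: [-0.4, -0.6, -0.2]
width: 0.988
gripper_force: 0.0
```

>>> move_arm(
  motion=[
    {"tx": 0, "ty": 0, "tz": -0.01, "twist": 0},
    {"tx": 0, "ty": 0, "tz": -0.024, "twist": 0},
    {"tx": 0, "ty": 0, "tz": -0.034, "twist": 0},
    {"tx": 0, "ty": 0, "tz": -0.034, "twist": 0},
    {"tx": 0, "ty": 0, "tz": -0.03, "twist": 0},
    {"tx": 0, "ty": 0, "tz": -0.015, "twist": 0},
    {"tx": 0, "ty": 0, "tz": 0, "twist": 0},
  ],
)

```text
clock: 29.1
position: [0.4791, 0.2699, 0.2243]
ee_rot: [-2.471, -1.94, -0.007]
force: [1.0, -0.2, -0.9]
width: 1.0
gripper_force: 0.0
```

```bash
python3 go.py .4803 -.3125 .22
```

```text
pos [0.4791 0.2699 0.2243] shift tx ty tz [-0.5655  0.1393  0.0026] w 1.0 clk 29.1 tilt [ 0.0037  0.0026 -1.    ]
```

>>> move_arm(
  motion=[
    {"tx": -0.02, "ty": 0.005, "tz": 0, "twist": 0},
    {"tx": -0.034, "ty": 0.0085, "tz": 0, "twist": 0},
    {"tx": -0.042, "ty": 0.0105, "tz": 0, "twist": 0},
    {"tx": -0.042, "ty": 0.0105, "tz": 0, "twist": 0},
    {"tx": -0.042, "ty": 0.0105, "tz": 0, "twist": 0},
    {"tx": -0.042, "ty": 0.0105, "tz": 0, "twist": 0},
    {"tx": -0.042, "ty": 0.0105, "tz": 0, "twist": 0},
    {"tx": -0.042, "ty": 0.0105, "tz": 0, "twist": 0},
    {"tx": -0.042, "ty": 0.0105, "tz": 0, "twist": 0},
    {"tx": -0.042, "ty": 0.0105, "tz": 0, "twist": 0},
    {"tx": -0.042, "ty": 0.0105, "tz": 0, "twist": 0},
    {"tx": -0.042, "ty": 0.0105, "tz": 0, "twist": 0},
  ],
)

```text
clock: 30.3
position: [0.479, -0.2211, 0.2206]
ee_rot: [-2.47, -1.939, 0.001]
force: [0.5, 1.2, 1.2]
width: 1.001
gripper_force: 0.0
```

>>> move_arm(
  motion=[
    {"tx": -0.042, "ty": 0.0105, "tz": 0, "twist": 0},
    {"tx": -0.028, "ty": 0.007, "tz": 0, "twist": 0},
    {"tx": -0.015, "ty": 0.003, "tz": 0, "twist": 0},
    {"tx": -0.006, "ty": 0.0015, "tz": 0, "twist": 0},
    {"tx": 0, "ty": 0, "tz": 0, "twist": 0},
    {"tx": 0, "ty": 0, "tz": 0, "twist": 0},
    {"tx": 0, "ty": 0, "tz": 0, "twist": 0},
    {"tx": 0, "ty": 0, "tz": 0, "twist": 0},
    {"tx": 0, "ty": 0, "tz": 0, "twist": 0},
    {"tx": 0, "ty": 0, "tz": 0, "twist": 0},
  ],
)

```text
clock: 31.3
position: [0.4805, -0.3123, 0.2216]
ee_rot: [-2.47, -1.941, -0.0]
force: [-0.5, 0.2, -0.5]
width: 1.0
gripper_force: 0.0
```

```bash
python3 go.py .4803 -.3125 .061; python3 -c "
from h import *
t=arm.get_image('top')[170:280,60:260];b=arm.get_image('side')[185:340,280:445]
f=lambda i:cv2.resize(i,(400,400*i.shape[0]//i.shape[1]),interpolation=cv2.INTER_CUBIC)
a,b=f(t),f(b);c=np.zeros((b.shape[0],800,3),np.uint8);c[:a.shape[0],:400]=a;c[:,400:]=b
cv2.imwrite('pics/h6.png',c[:,:,::-1])"
```

```text
pos [ 0.4805 -0.3123  0.2216] shift tx ty tz [-0.0003 -0.0002  0.1606] w 1.0 clk 31.3 tilt [ 2.e-04  1.e-04 -1.e+00]
```

View pics/h6.png

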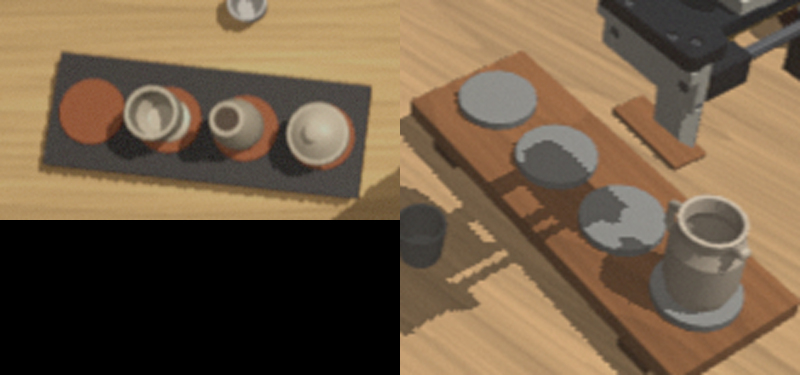

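The goblet, vase and jar all stand on their discs. The jug is in place on the board, so I'm descending on it.

>>> move_arm(
  motion=[
    {"tx": 0, "ty": 0, "tz": 0.012, "twist": 0},
    {"tx": 0, "ty": 0, "tz": 0.022, "twist": 0},
    {"tx": 0, "ty": 0, "tz": 0.024, "twist": 0},
    {"tx": 0, "ty": 0, "tz": 0.024, "twist": 0},
    {"tx": 0, "ty": 0, "tz": 0.024, "twist": 0},
    {"tx": 0, "ty": 0, "tz": 0.02, "twist": 0},
    {"tx": 0, "ty": 0, "tz": 0.016, "twist": 0},
    {"tx": 0, "ty": 0, "tz": 0.011, "twist": 0},
    {"tx": 0, "ty": 0, "tz": 0.0065, "twist": 0},
    {"tx": 0, "ty": 0, "tz": 0, "twist": 0},
    {"tx": 0, "ty": 0, "tz": 0, "twist": 0},
  ],
)

```text
clock: 32.5
position: [0.4807, -0.3131, 0.0625]
ee_rot: [2.47, 1.94, 0.0]
force: [0.1, -0.2, 0.7]
width: 1.003
gripper_force: 0.0
```

>>> move_arm(
  motion=[
    {"tx": 0, "ty": 0, "tz": 0, "twist": 0},
    {"tx": 0, "ty": 0, "tz": 0, "twist": 0},
    {"tx": 0, "ty": 0, "tz": 0, "twist": 0},
    {"tx": 0, "ty": 0, "tz": 0, "twist": 0},
    {"tx": 0, "ty": 0, "tz": 0, "twist": 0},
    {"tx": 0, "ty": 0, "tz": 0, "twist": 0},
    {"tx": 0, "ty": 0, "tz": 0, "twist": 0},
  ],
  gripper=1,
  squeeze=12,
)

```text
clock: 33.2
position: [0.4804, -0.3127, 0.0621]
ee_rot: [-2.471, -1.94, -0.0]
force: [0.6, -0.5, 1.3]
width: 0.572
gripper_force: 12.0
```

>>> move_arm(
  motion=[
    {"tx": 0, "ty": 0, "tz": -0.004, "twist": 0},
    {"tx": 0, "ty": 0, "tz": -0.01, "twist": 0},
    {"tx": 0, "ty": 0, "tz": -0.02, "twist": 0},
    {"tx": 0, "ty": 0, "tz": -0.026, "twist": 0},
    {"tx": 0, "ty": 0, "tz": -0.026, "twist": 0},
    {"tx": 0, "ty": 0, "tz": -0.026, "twist": 0},
    {"tx": 0, "ty": 0, "tz": -0.018, "twist": 0},
    {"tx": 0, "ty": 0, "tz": -0.01, "twist": 0},
    {"tx": 0, "ty": 0, "tz": 0, "twist": 0},
  ],
)

```text
clock: 34.1
position: [0.4808, -0.3131, 0.2034]
ee_rot: [2.469, 1.939, 0.002]
force: [0.4, -0.1, -1.7]
width: 0.57
gripper_force: 11.9
```

>>> move_arm(
  motion=[
    {"tx": 0.012, "ty": -0.0028, "tz": 0, "twist": 0},
    {"tx": 0.024, "ty": -0.0055, "tz": 0, "twist": 0},
    {"tx": 0.034, "ty": -0.0079, "tz": 0, "twist": 0},
    {"tx": 0.036, "ty": -0.0083, "tz": 0, "twist": 0},
    {"tx": 0.036, "ty": -0.0083, "tz": 0, "twist": 0},
    {"tx": 0.036, "ty": -0.0083, "tz": 0, "twist": 0},
    {"tx": 0.036, "ty": -0.0083, "tz": 0, "twist": 0},
    {"tx": 0.036, "ty": -0.0083, "tz": 0, "twist": 0},
    {"tx": 0.036, "ty": -0.0083, "tz": 0, "twist": 0},
    {"tx": 0.036, "ty": -0.0083, "tz": 0, "twist": 0},
    {"tx": 0.036, "ty": -0.0083, "tz": 0, "twist": 0},
    {"tx": 0.036, "ty": -0.0083, "tz": 0, "twist": 0},
  ],
)

```text
clock: 35.3
position: [0.4839, 0.0939, 0.201]
ee_rot: [-2.469, -1.941, 0.003]
force: [2.0, 0.5, -1.3]
width: 0.569
gripper_force: 11.9
```

>>> move_arm(
  motion=[
    {"tx": 0.036, "ty": -0.0083, "tz": 0, "twist": 0},
    {"tx": 0.036, "ty": -0.0083, "tz": 0, "twist": 0},
    {"tx": 0.036, "ty": -0.0083, "tz": 0, "twist": 0},
    {"tx": 0.036, "ty": -0.0083, "tz": 0, "twist": 0},
    {"tx": 0.036, "ty": -0.0083, "tz": 0, "twist": 0},
    {"tx": 0.032, "ty": -0.0074, "tz": 0, "twist": 0},
    {"tx": 0.022, "ty": -0.0051, "tz": 0, "twist": 0},
    {"tx": 0.012, "ty": -0.0028, "tz": 0, "twist": 0},
    {"tx": 0.0048, "ty": -0.0013, "tz": 0, "twist": 0},
    {"tx": 0, "ty": 0, "tz": 0, "twist": 0},
    {"tx": 0, "ty": 0, "tz": 0, "twist": 0},
    {"tx": 0, "ty": 0, "tz": 0, "twist": 0},
  ],
)

```text
clock: 36.5
position: [0.4888, 0.3475, 0.2022]
ee_rot: [2.473, 1.938, -0.0]
force: [0.4, 0.4, -1.2]
width: 0.571
gripper_force: 11.9
```

>>> move_arm(
  motion=[
    {"tx": 0, "ty": 0, "tz": 0, "twist": 0},
    {"tx": 0, "ty": 0, "tz": 0, "twist": 0},
    {"tx": 0, "ty": 0, "tz": 0, "twist": 0},
  ],
)

```text
clock: 36.8
position: [0.4885, 0.3488, 0.2021]
ee_rot: [-2.471, -1.94, -0.0]
force: [0.4, 0.3, -2.0]
width: 0.568
gripper_force: 11.9
```

```bash
python3 go.py .4887 .349 .0581
```

```text
pos [0.4885 0.3488 0.2021] shift tx ty tz [2.00e-04 1.00e-04 1.44e-01] w 0.568 clk 36.8 tilt [ 2.e-04 -0.e+00 -1.e+00]
```

>>> move_arm(
  motion=[
    {"tx": 0, "ty": 0, "tz": 0.012, "twist": 0},
    {"tx": 0, "ty": 0, "tz": 0.022, "twist": 0},
    {"tx": 0, "ty": 0, "tz": 0.026, "twist": 0},
    {"tx": 0, "ty": 0, "tz": 0.026, "twist": 0},
    {"tx": 0, "ty": 0, "tz": 0.024, "twist": 0},
    {"tx": 0, "ty": 0, "tz": 0.016, "twist": 0},
    {"tx": 0, "ty": 0, "tz": 0.009, "twist": 0},
    {"tx": 0, "ty": 0, "tz": 0.005, "twist": 0},
    {"tx": 0, "ty": 0, "tz": 0.0025, "twist": 0},
    {"tx": 0, "ty": 0, "tz": 0, "twist": 0},
    {"tx": 0, "ty": 0, "tz": 0, "twist": 0},
    {"tx": 0, "ty": 0, "tz": 0, "twist": 0},
  ],
)

```text
clock: 38.0
position: [0.4888, 0.3493, 0.0602]
ee_rot: [-2.471, -1.94, -0.002]
force: [0.2, -1.1, -0.3]
width: 0.567
gripper_force: 11.9
```

>>> move_arm(
  motion=[
    {"tx": 0, "ty": 0, "tz": 0.0006, "twist": 0},
    {"tx": 0, "ty": 0, "tz": 0.0004, "twist": 0},
    {"tx": 0, "ty": 0, "tz": 0.0003, "twist": 0},
    {"tx": 0, "ty": 0, "tz": 0, "twist": 0},
    {"tx": 0, "ty": 0, "tz": 0, "twist": 0},
  ],
)

```text
clock: 38.5
position: [0.4885, 0.349, 0.0582]
ee_rot: [2.471, 1.94, -0.0]
force: [0.3, -0.5, -1.8]
width: 0.568
gripper_force: 11.9
```

>>> move_arm(
  motion=[
    {"tx": 0, "ty": 0, "tz": 0.0004, "twist": 0},
    {"tx": 0, "ty": 0, "tz": 0.0003, "twist": 0},
    {"tx": 0, "ty": 0, "tz": 0, "twist": 0},
    {"tx": 0, "ty": 0, "tz": 0, "twist": 0},
  ],
)

```text
clock: 38.9
position: [0.4886, 0.349, 0.058]
ee_rot: [-2.471, -1.94, -0.0]
force: [-1.6, -0.8, 5.4]
width: 0.569
gripper_force: 12.1
```

Contact. I'll release, rise and move clear for a last look.

>>> move_arm(
  motion=[
    {"tx": 0, "ty": 0, "tz": 0, "twist": 0},
    {"tx": 0, "ty": 0, "tz": 0, "twist": 0},
    {"tx": 0, "ty": 0, "tz": 0, "twist": 0},
    {"tx": 0, "ty": 0, "tz": 0, "twist": 0},
    {"tx": 0, "ty": 0, "tz": 0, "twist": 0},
    {"tx": 0, "ty": 0, "tz": 0, "twist": 0},
  ],
  gripper=-1,
)

```text
clock: 39.5
position: [0.4885, 0.349, 0.0575]
ee_rot: [2.471, 1.94, -0.0]
force: [0.6, -0.9, 0.2]
width: 0.991
gripper_force: 0.0
```

>>> move_arm(
  motion=[
    {"tx": 0, "ty": 0, "tz": -0.01, "twist": 0},
    {"tx": 0, "ty": 0, "tz": -0.024, "twist": 0},
    {"tx": 0, "ty": 0, "tz": -0.034, "twist": 0},
    {"tx": 0, "ty": 0, "tz": -0.034, "twist": 0},
    {"tx": 0, "ty": 0, "tz": -0.034, "twist": 0},
    {"tx": 0, "ty": 0, "tz": -0.034, "twist": 0},
    {"tx": 0, "ty": 0, "tz": 0, "twist": 0},
  ],
)

```text
clock: 40.2
position: [0.491, 0.3496, 0.2329]
ee_rot: [-2.471, -1.939, -0.012]
force: [1.4, 0.1, 0.2]
width: 1.003
gripper_force: 0.0
```

>>> move_arm(
  motion=[
    {"tx": -0.03, "ty": 0, "tz": 0, "twist": 0},
    {"tx": -0.04, "ty": 0, "tz": 0, "twist": 0},
    {"tx": -0.04, "ty": 0, "tz": 0, "twist": 0},
    {"tx": -0.04, "ty": 0, "tz": 0, "twist": 0},
    {"tx": -0.04, "ty": 0, "tz": 0, "twist": 0},
    {"tx": -0.04, "ty": 0, "tz": 0, "twist": 0},
    {"tx": -0.04, "ty": 0, "tz": 0, "twist": 0},
    {"tx": -0.04, "ty": 0, "tz": 0, "twist": 0},
    {"tx": -0.04, "ty": 0, "tz": 0, "twist": 0},
    {"tx": -0.04, "ty": 0, "tz": 0, "twist": 0},
    {"tx": -0.04, "ty": 0, "tz": 0, "twist": 0},
    {"tx": -0.03, "ty": 0, "tz": 0, "twist": 0},
  ],
)

```text
clock: 41.4
position: [0.3782, -0.1, 0.2274]
ee_rot: [-2.472, -1.937, -0.001]
force: [1.2, -0.1, -0.5]
width: 1.003
gripper_force: 0.0
```

>>> move_arm(
  motion=[
    {"tx": 0, "ty": 0, "tz": 0, "twist": 0},
    {"tx": 0, "ty": 0, "tz": 0, "twist": 0},
    {"tx": 0, "ty": 0, "tz": 0, "twist": 0},
    {"tx": 0, "ty": 0, "tz": 0, "twist": 0},
    {"tx": 0, "ty": 0, "tz": 0, "twist": 0},
  ],
)

```text
clock: 41.9
position: [0.3796, -0.0972, 0.2275]
ee_rot: [2.469, 1.942, -0.001]
force: [0.0, -0.9, -0.7]
width: 1.0
gripper_force: 0.0
```

```bash
python3 -c "
from h import *
t=arm.get_image('top')[170:280,60:260];b=arm.get_image('side')[110:240,130:280]
f=lambda i:cv2.resize(i,(400,400*i.shape[0]//i.shape[1]),interpolation=cv2.INTER_CUBIC)
a,b=f(t),f(b);c=np.zeros((b.shape[0],800,3),np.uint8);c[:a.shape[0],:400]=a;c[:,400:]=b
cv2.imwrite('pics/h7.png',c[:,:,::-1])"
```

```text
(no output)
```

View pics/h7.png

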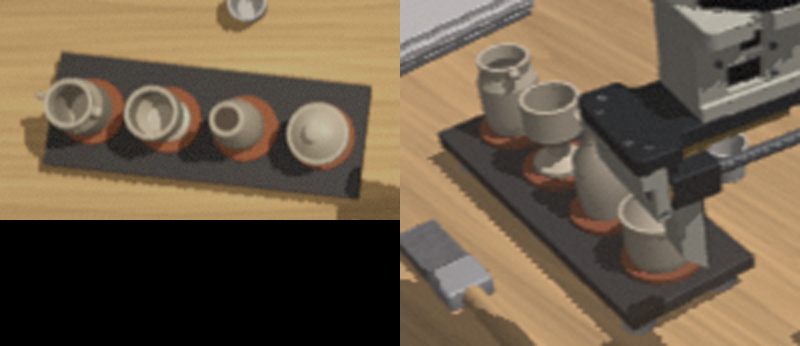

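From left to right, jug (75,106), goblet (154,116), vase (226,117) and jar (318,134) all stand upright on their discs in the top crop. I'll do a numeric check, then hand in.

```bash
python3 -c "
from h import *
d=np.array([[.4893,.3497],[.4786,.2701],[.4680,.1911],[.4575,.1117]])
e=[]
for p,z,q in zip([(75,106),(154,116),(226,117),(318,134)],[.112,.11,.135,.086],d):
    w=at_z('top',np.array(p)/2+[60,170],z)[0,:2]; e.append(1000*(w-q))
e=np.array(e); print(e.round(1))
if abs(e).max()<8: print(arm.sign_off())
"
```

```text
[[-3.6 -7.4]
 [-4.2 -3.9]
 [ 1.   0.5]
 [-2.2 -1.9]]
the job is handed in; nothing more can be done
None
```

I moved all four pieces to the kiln rack in reverse order (jug, goblet, vase, jar from the left), standing upright, and handed the job in at about 42 s; I saw no verdict, and a rough last picture check put them 1–4 mm off centre per axis, except the jug at about 7 mm (limit 12 mm).

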